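# Show where the vial left out belongs

## Task

One vial of the kind kept in the tray was left out on the counter: show a colleague where it belongs by pointing straight down at that vial and then at the one empty nest in the tray, each time holding the fingertips still for two seconds, centred over it and about two centimetres above the level of the vial caps. Travel well above everything in between, so that you never come down over another vial, and at the end draw the hand well away from the vial and the tray. Touch nothing: nothing may be gripped, lifted or moved.

Things in the scene. Friction and masses are not known exactly. Their poses are not given: they have to be found in the camera images.
- stray: The vial left out: a 50 ml glass vial with white label, crimp ring and flip-off cap, the same kind as the seven in the tray; 40 mm across, 76 mm high over its 23 mm cap. It stands upright, loose, on the counter (z = 0) outside the tray, in any of three spots shared with small_vial and bottle. Origin: centre of its underside; z up along its axis (cap's top at z = 76 mm).
- tray: Dark grey plastic vial tray, fixed on the counter: 100 mm (its x) by 196 mm (its y), rim 45 mm high, walls and floor 4 mm; 2 x 4 square nests, 44 mm inside, centres at x = -24, 24 and y = -72, -24, 24, 72 mm in its frame; inner walls some 6 mm below the rim. Seven nests hold a vial, one is empty; which one changes. Origin: centre of its underside, z up.
- empty_nest (a point): Centre of the mouth of the one empty nest of the tray, level with the tray's rim, 45 mm above the counter. The caps of the vials in the neighbouring nests reach 35 mm higher, 80 mm above the counter.
- small_vial: Bystander: a smaller vial of the same build, 24 mm across and 48 mm high, loose, upright on the counter. Origin: centre of its underside.
- bottle: Bystander: a taller 100 ml vial of the same build, 47 mm across and 105 mm high, loose, upright on the counter. Origin: centre of its underside.
- ampoules: Bystander: a white plastic holder, 46 x 90 x 28 mm, with ten small amber ampoules standing in it (74 mm high over all), loose on the counter to the left of the tray. Origin: centre of its underside.
- syringe: Bystander: a 20 ml syringe lying on the counter beyond the work, 22 mm thick, 36 mm wide over its flange, 158 mm long (from -92 to +66 mm along its x). Origin: on the counter under the barrel.
- vial1: One of the seven vials standing in the tray, just like the stray one (40 mm across, 76 mm high over the cap), loose in its nest on the 4 mm floor. Origin: centre of its underside, so the cap's top is 76 mm above it.
- vial2: One of the seven vials standing in the tray, just like the stray one (40 mm across, 76 mm high over the cap), loose in its nest on the 4 mm floor. Origin: centre of its underside, so the cap's top is 76 mm above it.
- vial3: One of the seven vials standing in the tray, just like the stray one (40 mm across, 76 mm high over the cap), loose in its nest on the 4 mm floor. Origin: centre of its underside, so the cap's top is 76 mm above it.
- vial4: One of the seven vials standing in the tray, just like the stray one (40 mm across, 76 mm high over the cap), loose in its nest on the 4 mm floor. Origin: centre of its underside, so the cap's top is 76 mm above it.
- vial5: One of the seven vials standing in the tray, just like the stray one (40 mm across, 76 mm high over the cap), loose in its nest on the 4 mm floor. Origin: centre of its underside, so the cap's top is 76 mm above it.
- vial6: One of the seven vials standing in the tray, just like the stray one (40 mm across, 76 mm high over the cap), loose in its nest on the 4 mm floor. Origin: centre of its underside, so the cap's top is 76 mm above it.
- vial7: One of the seven vials standing in the tray, just like the stray one (40 mm across, 76 mm high over the cap), loose in its nest on the 4 mm floor. Origin: centre of its underside, so the cap's top is 76 mm above it.

How it is judged:
By the outcome, as a careful person would: the job done as asked, in the order asked, and still so for the second after the job is handed in, with the robot touching nothing.
It also fails if it takes over 48 s, if anything falls off the work surface, if the arm or the gripper's body presses on something with over 40 N, if the wrist force passes 120 N, or if a joint passes its speed limit or range.

## Robot

A 6-joint arm with a two-finger parallel gripper is mounted at the origin on the work surface. World frame = base frame: x ahead of the robot, y to its left, z up, the work surface at z = 0. Lengths are in m, angles in rad, forces in N, time in s.
With the tool pointing down it reaches from about 0.225 to 0.875 m from the base axis. Payload 3.4 kg.
Tool frame: the origin (TCP) lies between the finger pads, 19 mm behind the fingertips; this is the grasp point; z points along the fingers, y is the line along which they close (so a half turn about z gives the same grasp; the last joint's range is limited). The gripper opens to 85 mm and grips with 20 to 120 N. Pads are 22 mm wide; open, the fingers measure 114 mm over their backs; the gripper's body (76 mm by 85 mm) begins 54 mm behind the grasp point. The pads swing forward as they close: fully open they stand 13 mm farther back than shut.
Start: joints at [-1.304, 0.276, 1.505, -0, 1.361, -0.121], TCP at [0.217, -0.532, 0.25] pointing down, gripper open.
Joint ranges: [-2.89, 2.89], [-0.75, 2.08], [0.22, 2.7], [-1.18, 4.32], [0.11, 2.71], [-2.7, 2.7]. Speed limits (rad/s): [2.57, 2.57, 3.14, 3.14, 3.14, 3.14].

## Interface

Orientations are given as a unit quaternion [w, x, y, z].
In Python, from rig import manip, get_image, camera_info gives the robot as it stands. The module is installed in compiled form; this text tells all that it offers.
- The arm moves only by the shell command python3 -m crank 'ROWS' [FORCE]. ROWS is a JSON object of lists of equal length, an entry for each row: "translation": the shift along the tool's x, y, z in mm, a list of three; "roll": the turn about the tool's z in rad; "fingers": the opening, from 0 (shut) to 1 (fully open). A call has 1 to 8 rows; each row shifts and turns the commanded pose from where the row before left it, along the tool's axes as they then stand; what a row does not reach is not made up. A row lasts 1/10 s, in which the tool goes at most 50 mm and 8.59 degrees, less where a joint would pass 70% of its speed; a pose out of reach is approached as far as the arm can. A call is refused whole if a number of a shift passes 50 or a number of a turn 0.15, either way. A call with a gripper value outside its range is refused whole. The fingers move at their own pace and stop on an object; FORCE is the grip in N (left out, the last holds). Time passes only in rows, so rows that do not move let the fingers close. It gives the time, the measured TCP pose, the force, the opening and the grip force at its end, in the units of the state.
- manip.get_state(): the state, without advancing time (a new reading comes with each control period).
- get_image(name): name is "scene" or "side" or "wrist"; returns the picture (480x640x3 uint8, blue, green, red); there is no depth.
- camera_info(name): a dict with "mtx" (3x3 intrinsics, pixels), "rvec" (rotation vector, rad) and "tvec" (3), from world to camera coordinates, as OpenCV has them. Camera axes: x right, y down, z forward; pixel columns grow to the right and rows downward; lengths in m; the calibration is good to about 2 mm. A picture is of the moment at which its call begins: read the wrist's pose just before it. camera_info takes no time and is no camera call; for the wrist camera it gives the pose at the moment of the call.
- manip.sign_off(): hands the job in; it is judged then, once.
The state is a dict: "clock": time; "qpos": joint angles; "qd": joint speeds; "effort": joint torques, N m; "position": TCP position; "ee_rot": TCP orientation; "contact_force": force on the tool from outside, world axes, zero at the start; "moment": the same for the moment, N m; "width": finger opening in m; "gripper_force": force on a finger pad.
Only numpy, scipy, OpenCV 4.12 (cv2) and the standard library are available. Lean on these libraries where they do the work, as an engineer would, in place of code of your own. Each camera call takes 0.05 s, during which the arm holds its last target. There are 200 camera calls.

## Working session

There is one attempt and no reset: what is moved stays moved. The work goes in short steps, Python scripts to look and compute and a shell command to move; the robot and the scene stay as the last step left them, time stands still between calls to the robot, and variables do not carry over. Pictures are saved under pics/ and viewed, at most 10 in all, crops included, and the job is handed in when it is done.

```bash
mkdir -p pics; cat > h.py <<'E'
import numpy as np, cv2
from rig import manip,get_image,camera_info
def ray(info,uv,z):
    K=np.array(info["mtx"],float);R=cv2.Rodrigues(np.array(info["rvec"],float))[0];t=np.array(info["tvec"],float).ravel()
    d=R.T@np.linalg.inv(K)@np.array([uv[0],uv[1],1.]);c=-R.T@t
    return c+d*(z-c[2])/d[2]
def proj(info,P):
    return cv2.projectPoints(np.array(P,float).reshape(-1,1,3),np.array(info["rvec"],float),np.array(info["tvec"],float),np.array(info["mtx"],float),None)[0].reshape(-1,2)
E
python3 - <<'E'
from h import *
for n in("scene","side"): 
    cv2.imwrite(f"pics/{n}0.png",get_image(n)); i=camera_info(n); R=cv2.Rodrigues(np.array(i["rvec"]))[0]; print(n,-R.T@np.array(i["tvec"]).ravel(),R[2])
s=manip.get_state();print(s["clock"],s["position"],s["ee_rot"],s["width"])
E
```

```text
scene [1.31435794 0.23634786 0.95251529] [-0.5991358  -0.16969271 -0.7824581 ]
side [0.26794576 0.62786176 0.75171644] [ 0.37284815 -0.57198422 -0.73062871]
0.1 [ 0.21730554 -0.53187796  0.24922183] [-8.16201628e-04  9.81260508e-01  1.92684053e-01 -6.96304700e-05] 0.08534253085012966
```

View pics/scene0.png

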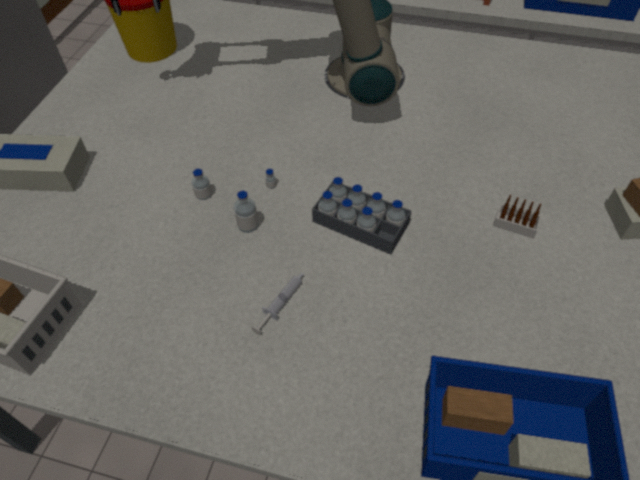

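View pics/side0.png

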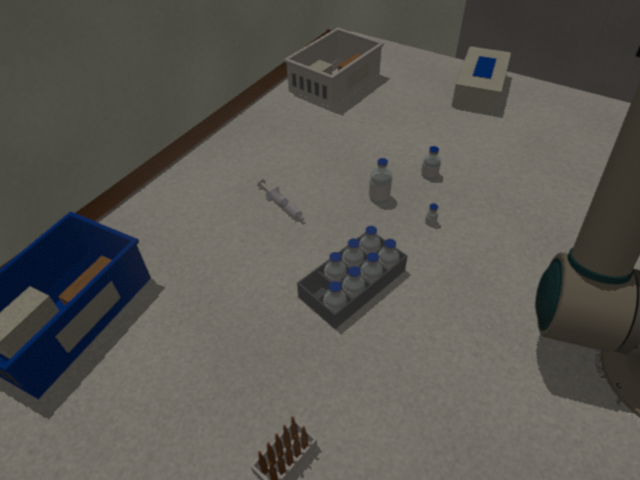

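The scene view shows the stray at about (202,185), with its cap at (198,173). The bottle is at (246,212), the small vial at (270,180), and the empty nest at about (388,230). In the side view the stray cap is at (434,150) and the empty nest is the left corner, at about (312,284). Next I'll segment the caps.

```bash
cat > caps.py <<'E'
from h import *
def caps(n,im,info,zs=(0.073,),box=None):
    hsv=cv2.cvtColor(im,cv2.COLOR_BGR2HSV)
    m=cv2.inRange(hsv,(105,130,60),(130,255,255))
    N,l,st,c=cv2.connectedComponentsWithStats(m)
    return [(c[k],st[k,4]) for k in range(1,N) if 15<st[k,4]<300 or n=="wrist" and st[k,4]>60]
E
python3 - <<'E'
from caps import *
for n in("scene","side"):
    im=cv2.imread(f"pics/{n}0.png");i=camera_info(n)
    for c,a in caps(n,im,i):
        print(n,c.round(1),a,"z.072",ray(i,c,.072)[:2].round(4),"z.076",ray(i,c,.076)[:2].round(4))
E
```

```text
scene [197.3 172.2] 43 z.072 [ 0.5428 -0.2738] z.076 [ 0.5463 -0.2715]
scene [269.1 171.5] 23 z.072 [ 0.5008 -0.1159] z.076 [ 0.5045 -0.1143]
scene [337.4 180.6] 45 z.072 [0.4906 0.0413] z.076 [0.4943 0.0422]
scene [356.6 188.2] 48 z.072 [0.5028 0.0878] z.076 [0.5065 0.0884]
scene [241.9 194.5] 53 z.072 [ 0.5826 -0.1515] z.076 [ 0.5859 -0.1498]
scene [327.1 194.6] 54 z.072 [0.5371 0.0296] z.076 [0.5407 0.0305]
scene [376.5 196. ] 51 z.072 [0.5148 0.1349] z.076 [0.5184 0.1354]
scene [346.7 202.4] 57 z.072 [0.5489 0.0763] z.076 [0.5524 0.077 ]
scene [397.1 204. ] 51 z.072 [0.5268 0.1823] z.076 [0.5304 0.1825]
scene [366.8 210.5] 60 z.072 [0.5607 0.1231] z.076 [0.5641 0.1236]
side [433.6 149. ] 35 z.072 [ 0.5446 -0.2737] z.076 [ 0.543  -0.2684]
side [382.1 161.4] 42 z.072 [ 0.6235 -0.1728] z.076 [ 0.6214 -0.1681]
side [433.5 206.3] 32 z.072 [ 0.4687 -0.0974] z.076 [ 0.4675 -0.0932]
side [370.8 229.9] 56 z.072 [0.5447 0.0265] z.076 [0.5431 0.03  ]
side [353.5 242.6] 66 z.072 [0.5565 0.0727] z.076 [0.5548 0.076 ]
side [389.5 243.1] 66 z.072 [0.4985 0.0386] z.076 [0.4972 0.0421]
side [335.3 256.4] 73 z.072 [0.5681 0.12  ] z.076 [0.5663 0.1229]
side [372.3 256.5] 75 z.072 [0.5103 0.0848] z.076 [0.5089 0.088 ]
side [353.9 270.9] 86 z.072 [0.522 0.132] z.076 [0.5205 0.135 ]
side [334.7 286. ] 92 z.072 [0.5338 0.1788] z.076 [0.5322 0.1814]
```

The stray is at about (0.544,-0.272). The vial lattice gives a nest pitch of 48 mm and a tray yaw of about 14°, which puts the empty nest at about (0.577,0.170). I'm shutting the fingers and starting towards the stray at height.

```bash
python3 -m crank '{"translation":[[20,-6,0],[30,-9,0],[30,-9,0],[30,-9,0],[30,-9,0],[30,-9,0],[30,-9,0],[30,-9,0]],"roll":[0,0,0,0,0,0,0,0],"fingers":[0,0,0,0,0,0,0,0]}'
cat > go.py <<'E'
from h import *
import sys
from scipy.spatial.transform import Rotation as Ro
t=np.array(eval(sys.argv[1]));s=manip.get_state();q=s["ee_rot"]
R=Ro.from_quat([q[1],q[2],q[3],q[0]])
print(s["clock"],np.round(s["position"],4),"z",R.as_matrix()[:,2].round(4),"w",s["width"],"togo mm",(R.inv().apply(t-s["position"])*1e3).round(1))
E
python3 - <<'E'
from h import *
# tray lattice fit, mean of both views
near=np.array([[.4957,.0422],[.5077,.0882],[.5195,.1352],[.5313,.182]]);far=np.array([[.5419,.0302],[.5536,.0765],[.5652,.1232]])
P=np.vstack([near,far]);L=np.array([[-24,-72],[-24,-24],[-24,24],[-24,72],[24,-72],[24,-24],[24,24]])/1e3
a,b=L.mean(0),P.mean(0);U,S,V=np.linalg.svd((L-a).T@(P-b));R=(U@V).T
print("res mm",((L-a)@R.T+b-P).round(4).tolist(),"empty",R@(np.array([.024,.072])-a)+b,"yaw",np.degrees(np.arctan2(R[1,0],R[0,0])))
E
python3 go.py "(.5444,-.272,.2)"
```

```text
clock: 0.9
position: [0.405, -0.3804, 0.2496]
ee_rot: [-0.0, 0.981, 0.193, -0.0]
contact_force: [0.5, -0.9, 0.6]
width: -0.0001
gripper_force: 0.0
res mm [[-0.0002, -0.0001], [-0.0003, 0.0004], [-0.0002, -0.0001], [-0.0001, -0.0004], [0.0001, -0.0], [0.0003, 0.0002], [0.0006, 0.0]] empty [0.57767066 0.16970363] yaw -14.352989008398783
0.9 [ 0.405  -0.3804  0.2496] z [-5.e-04  6.e-04 -1.e+00] w -6.759382850066059e-05 togo mm [170.1 -47.6  49.6]
```

The tray fit has residuals under 1 mm. I'm continuing to directly above the stray, still high.

```bash
python3 -m crank '{"translation":[[30,-8,0],[30,-8,0],[30,-8,0],[30,-8,0],[25,-8,0],[15,-5,0],[7,-2,0],[0,0,0]],"roll":[0,0,0,0,0,0,0,0],"fingers":[0,0,0,0,0,0,0,0]}' >/dev/null
python3 go.py "(.5444,-.272,.2)"
python3 - <<'E'
from caps import *
i=camera_info("wrist");im=get_image("wrist");cv2.imwrite("pics/w1.png",im)
for c,a in caps("wrist",im,i): print(c.round(1),a,ray(i,c,.075).round(4))
print(proj(i,[[.5444,-.272,.076]]))
E
```

```text
1.7 [ 0.5412 -0.2746  0.2497] z [-8.e-04 -1.e-04 -1.e+00] w 0.00023449485973608055 togo mm [ 4.  -1.2 49.7]
[174.4  76.7] 832 [ 0.6107 -0.1256  0.075 ]
[317.2 218.2] 430 [ 0.5477 -0.2715  0.075 ]
[151.3 218. ] 240 [ 0.4923 -0.1354  0.075 ]
[[316.34229736 221.99210405]]
```

View pics/w1.png

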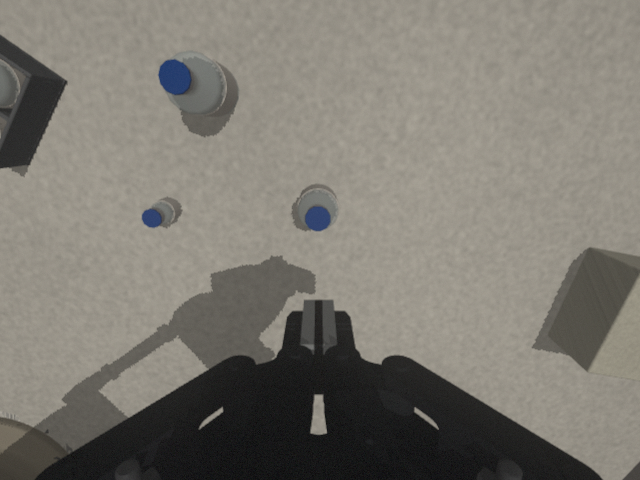

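The wrist picture shows the stray's cap at (317,218) with the shut fingertips at (318,302), in line with it. The bottle is at (175,77) and the small vial at (152,218), both clear. The wrist estimate agrees with the fixed cameras within 3 mm, so I'm using (0.5455,-0.272). I'm descending straight to TCP z 0.115, which puts the tips at 0.096.

```bash
python3 -m crank '{"translation":[[5,-1,0],[0,0,10],[0,0,20],[0,0,20],[0,0,20],[0,0,15],[0,0,10],[0,0,0]],"roll":[0,0,0,0,0,0,0,0],"fingers":[0,0,0,0,0,0,0,0]}' >/dev/null
python3 go.py "(.5455,-.272,.115)"
python3 - <<'E'
from caps import *
i=camera_info("wrist");im=get_image("wrist");cv2.imwrite("pics/w2.png",im)
for c,a in caps("wrist",im,i): print(c.round(1),a,ray(i,c,.075).round(4))
p=manip.get_state()["position"]
print("tip px",proj(i,[[p[0],p[1],p[2]-.019]]))
E
```

```text
2.55 [ 0.544  -0.2718  0.1531] z [-0.0032  0.0019 -1.    ] w -0.000280363046633618 togo mm [ 1.4  0.9 38.1]
[93.8 56.9] 2224 [ 0.6097 -0.1195  0.075 ]
[ 93.  257.1] 454 [ 0.4976 -0.139   0.075 ]
[319.6 262.6] 869 [ 0.5476 -0.2714  0.075 ]
tip px [[319.11166901 316.59835175]]
```

View pics/w2.png

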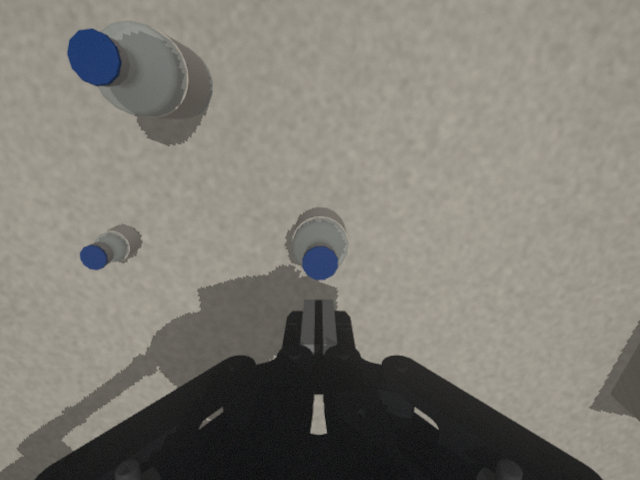

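The second wrist picture has the stray cap at (320,263), just ahead of the tips' predicted pixel (319,317), which is consistent with being centred below them. I'm finishing the descent with the last 38 mm.

```bash
python3 -m crank '{"translation":[[1,0,10],[1,0,10],[0,0,8],[0,0,6],[0,0,4],[0,0,0],[0,0,0],[0,0,0]],"roll":[0,0,0,0,0,0,0,0],"fingers":[0,0,0,0,0,0,0,0]}' >/dev/null
python3 go.py "(.5455,-.272,.115)"
python3 - <<'E'
from caps import *
i=camera_info("wrist");im=get_image("wrist")
for c,a in caps("wrist",im,i): print(c.round(1),a,ray(i,c,.075).round(4))
a=im[200:460,190:450];b=get_image("side")
b=cv2.resize(b[60:190,350:520],None,fx=3,fy=3)
a=cv2.resize(a,(390,390));cv2.imwrite("pics/w3.png",cv2.hconcat([a[:,:280],b]))
E
```

```text
3.4 [ 0.5475 -0.2714  0.1174] z [ 7.e-04 -5.e-04 -1.e+00] w 3.086036688638434e-05 togo mm [-2.  -0.2  2.4]
[31.  48.3] 3638 [ 0.6087 -0.1153  0.075 ]
[ 55.7 283.3] 627 [ 0.5012 -0.1414  0.075 ]
[320.8 286.8] 604 [ 0.5519 -0.2715  0.075 ]
```

View pics/w3.png

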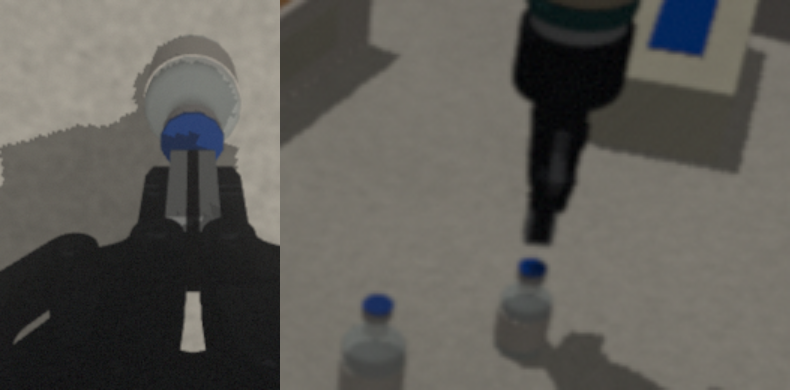

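In the side view the fingertips stand just above the stray's cap, with the tips at crop (538,240) and the cap at (532,268). In the wrist view the cap is directly under the tips. I'll trim by 1–2 mm and hold.

```bash
H='{}' ; python3 -m crank '{"translation":[[-1,0,2],[0,0,0],[0,0,0],[0,0,0],[0,0,0],[0,0,0],[0,0,0],[0,0,0]],"roll":[0,0,0,0,0,0,0,0],"fingers":[0,0,0,0,0,0,0,0]}' >/dev/null
python3 go.py "(.5455,-.272,.115)"
python3 - <<'E'
from h import *
i=camera_info("side");print(ray(i,(433.6,149),.075),ray(i,(436,141),.097))
E
python3 -m crank '{"translation":[[0,0,0],[0,0,0],[0,0,0],[0,0,0],[0,0,0],[0,0,0],[0,0,0],[0,0,0]],"roll":[0,0,0,0,0,0,0,0],"fingers":[0,0,0,0,0,0,0,0]}' >/dev/null
python3 go.py "(.5455,-.272,.115)"
python3 -m crank '{"translation":[[0,0,0],[0,0,0],[0,0,0],[0,0,0],[0,0,0],[0,0,0],[0,0,0],[0,0,0]],"roll":[0,0,0,0,0,0,0,0],"fingers":[0,0,0,0,0,0,0,0]}' >/dev/null
python3 go.py "(.5455,-.272,.115)"
```

```text
4.3 [ 0.5463 -0.2716  0.115 ] z [ 0. -0. -1.] w 9.601486057077703e-05 togo mm [-0.9  0.1 -0. ]
[ 0.54336921 -0.26967107  0.075     ] [ 0.5416359  -0.27052437  0.097     ]
5.1 [ 0.5463 -0.2716  0.115 ] z [-0.e+00 -1.e-04 -1.e+00] w -8.826620854902948e-05 togo mm [-0.8  0.1 -0. ]
5.9 [ 0.5463 -0.2716  0.115 ] z [ 0.e+00 -1.e-04 -1.e+00] w 2.106950945455247e-05 togo mm [-0.9  0.   0. ]
```

In the same side image the tip and cap agree to within 2 mm. I'll hold a little longer, then rise straight up.

```bash
python3 -m crank '{"translation":[[0,0,0],[0,0,0],[0,0,0],[0,0,0],[0,0,0],[0,0,0],[0,0,0],[0,0,0]],"roll":[0,0,0,0,0,0,0,0],"fingers":[0,0,0,0,0,0,0,0]}' >/dev/null
python3 -m crank '{"translation":[[0,0,0],[0,0,0],[0,0,-10],[0,0,-20],[0,0,-30],[0,0,-30],[0,0,-30],[0,0,-15]],"roll":[0,0,0,0,0,0,0,0],"fingers":[0,0,0,0,0,0,0,0]}' >/dev/null
python3 -m crank '{"translation":[[0,0,0],[10,-20,0],[15,-30,0],[15,-30,0],[15,-30,0],[15,-30,0],[15,-30,0],[15,-30,0]],"roll":[0,0,0,0,0,0,0,0],"fingers":[0,0,0,0,0,0,0,0]}' >/dev/null
python3 go.py "(.5777,.1697,.25)"
```

```text
8.3 [ 0.5625 -0.0472  0.2489] z [-1.9e-03  3.0e-04 -1.0e+00] w -6.340720644960665e-05 togo mm [  96.1 -195.1   -1. ]
```

```bash
python3 -m crank '{"translation":[[15,-30,0],[15,-30,0],[15,-30,0],[15,-30,0],[14,-28,0],[10,-20,0],[5,-10,0],[0,0,0]],"roll":[0,0,0,0,0,0,0,0],"fingers":[0,0,0,0,0,0,0,0]}' >/dev/null
python3 -m crank '{"translation":[[0,0,0]],"roll":[0],"fingers":[0]}' >/dev/null
python3 go.py "(.5777,.1697,.25)"
python3 - <<'E'
from caps import *
i=camera_info("wrist");im=get_image("wrist");cv2.imwrite("pics/w4.png",im)
for c,a in caps("wrist",im,i): print(c.round(1),a,ray(i,c,.079).round(4))
print(proj(i,[[.5777,.1697,.045]]))
E
```

```text
9.2 [0.578  0.149  0.2495] z [-0.001  -0.0013 -1.    ] w -0.00023580270790947162 togo mm [  7.5 -19.3  -0.6]
[339.2 245.3] 428 [0.5697 0.1245 0.079 ]
[264.9 256. ] 411 [0.5349 0.1829 0.079 ]
[380.3 274.5] 392 [0.5578 0.0781 0.079 ]
[308.  284.2] 309 [0.5234 0.1363 0.079 ]
[419.2 301.8] 356 [0.5462 0.0315 0.079 ]
[350.3 309.7] 260 [0.5137 0.0888 0.079 ]
[629.8 319.2] 357 [ 0.6063 -0.1669  0.079 ]
[386.6 336.7] 322 [0.4996 0.0433 0.079 ]
[506.1 381.9] 139 [ 0.4971 -0.0959  0.079 ]
[[297.47667065 209.93999899]]
```

View pics/w4.png

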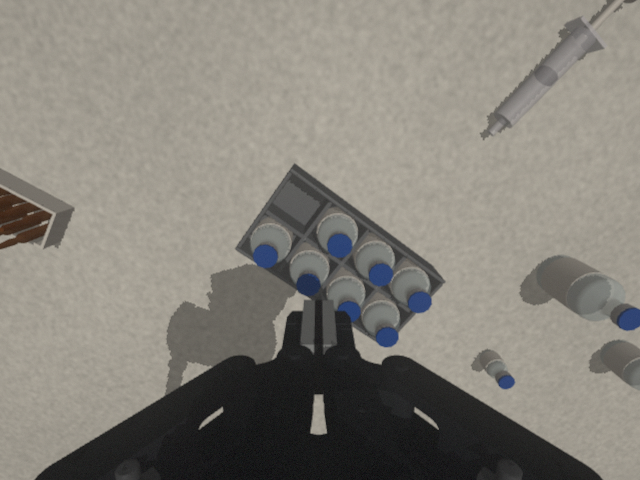

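The wrist picture shows the empty nest at (297,200), the far-left nest of the tray, close to the predicted (297,210). The wrist caps carry the same +3–4 mm x bias seen at the stray, so I'm compromising on (0.579,0.170). I'll centre first, then come down.

```bash
python3 -m crank '{"translation":[[5,-10,0],[3,-7,0],[1,-2,0],[0,0,0],[0,0,0]],"roll":[0,0,0,0,0],"fingers":[0,0,0,0,0]}' >/dev/null
python3 go.py "(.579,.17,.119)"
```

```text
9.75 [0.5794 0.1707 0.25  ] z [ 0.e+00 -4.e-04 -1.e+00] w -0.00014986181465699886 togo mm [ -0.7   0.5 131. ]
```

```bash
python3 -m crank '{"translation":[[-1,0,10],[0,0,20],[0,0,20],[0,0,20],[0,0,15],[0,0,15],[0,0,10],[0,0,0]],"roll":[0,0,0,0,0,0,0,0],"fingers":[0,0,0,0,0,0,0,0]}' >/dev/null
python3 go.py "(.579,.17,.119)"
python3 -m crank '{"translation":[[0,0,8],[0,0,7],[0,0,4],[0,0,2],[0,0,0],[0,0,0],[0,0,0],[0,0,0]],"roll":[0,0,0,0,0,0,0,0],"fingers":[0,0,0,0,0,0,0,0]}' >/dev/null
python3 go.py "(.579,.17,.119)"
python3 - <<'E'
from h import *
a=get_image("wrist")[130:420,160:480];b=get_image("side")
i=camera_info("side");p=np.array(manip.get_state()["position"])-[0,0,.019];print("tip px",proj(i,[p,[.579,.17,.045]]))
b=cv2.resize(b[190:335,270:430],None,fx=2.5,fy=2.5);a=cv2.resize(a,(400,b.shape[0]));cv2.imwrite("pics/w5.png",cv2.hconcat([a,b]))
E
```

```text
10.55 [0.5772 0.17   0.138 ] z [-3.9e-03 -9.0e-04 -1.0e+00] w 0.00010213050906724756 togo mm [ 1.8  0.7 19. ]
11.35 [0.5787 0.1704 0.1192] z [ 6.e-04  0.e+00 -1.e+00] w -0.0003162971647415766 togo mm [0.1 0.5 0.2]
tip px [[315.24425658 262.01599001]
 [315.84951648 281.38534958]]
```

View pics/w5.png

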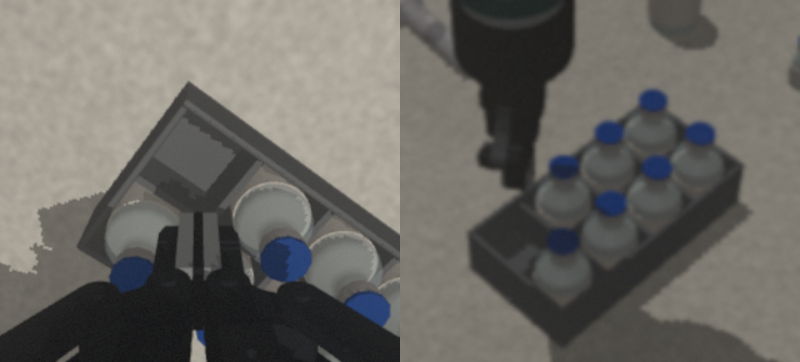

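The tips are above the empty nest. In the side crop they are at (517,187), directly over the nest mouth at about (514,228), and the wrist view shows the tips ahead of the neighbouring caps and clear of them. I'll hold.

```bash
python3 -m crank '{"translation":[[0,0,0],[0,0,0],[0,0,0],[0,0,0],[0,0,0],[0,0,0],[0,0,0],[0,0,0]],"roll":[0,0,0,0,0,0,0,0],"fingers":[0,0,0,0,0,0,0,0]}' >/dev/null
python3 -m crank '{"translation":[[0,0,0],[0,0,0],[0,0,0],[0,0,0],[0,0,0],[0,0,0],[0,0,0],[0,0,0]],"roll":[0,0,0,0,0,0,0,0],"fingers":[0,0,0,0,0,0,0,0]}' >/dev/null
python3 -m crank '{"translation":[[0,0,0],[0,0,0],[0,0,0],[0,0,0],[0,0,0],[0,0,0],[0,0,0],[0,0,0]],"roll":[0,0,0,0,0,0,0,0],"fingers":[0,0,0,0,0,0,0,0]}' >/dev/null
python3 go.py "(.579,.17,.119)"
python3 -m crank '{"translation":[[0,0,0],[0,0,0],[0,0,0],[0,0,-10],[0,0,-20],[0,0,-30],[0,0,-30],[0,0,-30]],"roll":[0,0,0,0,0,0,0,0],"fingers":[0,0,0,0,0,0,0,0]}' >/dev/null
python3 -m crank '{"translation":[[0,0,-30],[0,0,-30],[0,0,-20],[0,0,-10],[0,0,0],[0,0,0],[0,0,0],[0,0,0]],"roll":[0,0,0,0,0,0,0,0],"fingers":[0,0,0,0,0,0,0,0]}' >/dev/null
python3 go.py "(.40,.45,.33)"
```

```text
13.85 [0.5785 0.1704 0.119 ] z [-1.e-04 -1.e-04 -1.e+00] w 4.779316367175488e-05 togo mm [ 0.3  0.5 -0. ]
15.45 [0.578  0.1703 0.3275] z [-2.6e-03 -5.0e-04 -1.0e+00] w 0.00022103819783599908 togo mm [ -59.1 -326.3   -2.1]
```

```bash
python3 -m crank '{"translation":[[-4,-20,0],[-5,-30,0],[-6,-30,0],[-6,-30,0],[-6,-30,0],[-6,-30,0],[-6,-30,0],[-6,-30,0]],"roll":[0,0,0,0,0,0,0,0],"fingers":[0,0,0,0,0,0,0,0]}' >/dev/null
python3 -m crank '{"translation":[[-6,-30,0],[-6,-30,0],[-4,-20,0],[-2,-10,0],[0,0,0],[0,0,0],[0,0,0],[0,0,0]],"roll":[0,0,0,0,0,0,0,0],"fingers":[0,0,0,0,0,0,0,0]}'
python3 - <<'E'
from caps import *
i=camera_info("scene");im=get_image("scene");cv2.imwrite("pics/s2.png",im)
for c,a in caps("scene",im,i): print(c.round(1),a)
E
```

```text
clock: 17.05
position: [0.3999, 0.442, 0.329]
ee_rot: [0.0, 0.981, 0.192, 0.0]
contact_force: [0.0, 1.0, -0.0]
width: 0.0001
gripper_force: 0.0
[197.3 172.2] 43
[269.  171.4] 23
[337.4 180.6] 45
[356.6 188.2] 48
[242.  194.4] 52
[327.2 194.5] 55
[376.5 195.9] 52
[346.8 202.4] 59
[397.1 204. ] 51
[366.8 210.5] 60
```

View pics/s2.png

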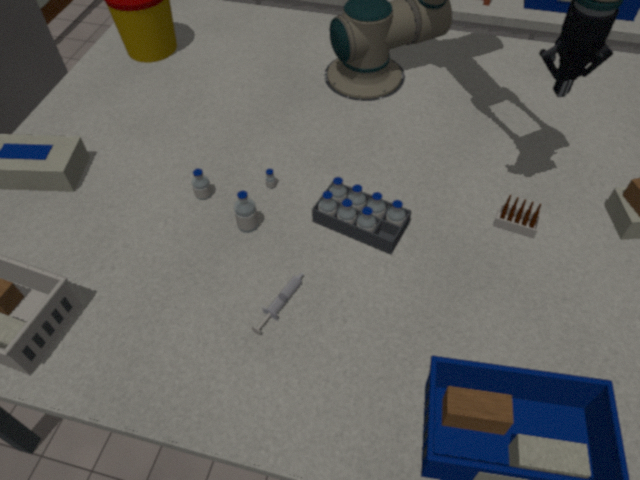

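The caps sit at the same pixels as at the start (stray cap at (197,172)), and the hand is far off at (565,85). Nothing has moved, so I'm handing in.

```bash
python3 -c "
from rig import manip
print(manip.sign_off())"
```

```text
the job is handed in; nothing more can be done
None
```

I pointed at the stray vial and then at the empty nest, holding still over two seconds each with the fingertips about 2 cm above cap level, drew the hand well away, and handed the job in at about 17 s with nothing touched or moved.

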